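Find where the turntable tray rubs and mark the spot

ROBOT

A 6-joint arm with a two-finger parallel gripper is mounted at the origin on the work surface. World frame = base frame: x ahead of the robot, y to its left, z up, the work surface at z = 0. Lengths are in m, angles in degrees, forces in N, time in s.
With the tool pointing down it reaches from about 0.375 to 0.9 m from the base axis. Payload 3.1 kg.
Tool frame: the origin (TCP) lies on the centre line of the jaws, within the pads' length; the fingertips stand 17 mm ahead of it and the grasp point (between the pads) lies 2 mm behind it; z points along the fingers, y is the line along which they close (so a half turn about z gives the same grasp; the last joint's range is limited). The gripper opens to 87 mm and grips with 3 to 60 N. Pads are 19 mm wide; open, the fingers measure 117 mm over their backs; the gripper's body (75 mm by 190 mm) begins 51 mm behind the grasp point.
Start: joints at [-79.04, 30.224, 82.088, -0, 67.689, -10.227], TCP at [0.226, -0.583, 0.24] pointing down, gripper open.
Joint ranges: [-176.69, 176.69], [-43.24, 126.21], [12.49, 139.97], [-82, 262], [0, 151.66], [-163.58, 163.58]. Speed limits (degrees/s): [159.86, 159.86, 180, 180, 180, 180].

INTERFACE

Orientations are given as a 3x3 rotation matrix whose columns are the frame's x, y, z axes.
In Python, from rig import bot, imaging, finder gives the robot as it stands. The module is installed in compiled form; this text tells all that it offers.
- The arm moves only by the tool play_rows, never from a script. Its argument "motion" is a list that holds one entry, the list of rows, each a list of 6 numbers: the shift along the tool's x, y, z in fractions of the full range, 1 being 0.8 m, then the turn, a rotation vector about the tool's x, y, z in normalised numbers (1 is 180 degrees). In form: [[[dx, dy, dz, wx, wy, wz], ...]]. A call has 1 to 8 rows; each row is the pose to reach, as a shift and turn from the pose commanded when the call began, along the tool's axes at that moment; what a row does not reach only later rows make up. A row lasts 1/12 s, in which the tool goes at most 41.7 mm and 7.16 degrees, less where a joint would pass 70% of its speed; a pose out of reach is approached as far as the arm can. A call with a gripper value outside its range is refused whole. "fingers" is the finger opening in m, from 0 to 0.087, set as the call begins (left out, the last holds). The fingers move at their own pace and stop on an object; the grip force is fixed at half the most. Time passes only in rows, so rows that repeat a pose let the fingers close. It gives the time, the measured TCP pose, the force, the opening and the grip force at its end, in the units of the state.
- bot.read_state(): the state, without advancing time (a new reading comes with each control period).
- imaging.capture(name): name is "side" or "top" or "wrist"; returns a dict with "frame" (400x640x3 uint8, red, green, blue), "camera_matrix" (3x3 intrinsics, pixels), "R" (3x3) and "t" (3): a world point X has camera coordinates R X + t. Camera axes: x right, y down, z forward; pixel columns grow to the right and rows downward; lengths in m; the calibration is good to about 2 mm. A picture is of the moment at which its call begins. There is no depth.
- bot.hand_in(): hands the job in; it is judged then, once.
Trained networks look in the newest picture that a camera, given by its name, has taken for a name from the list of things; names that differ only in an ending like _2 or _b are one class to them, and where a whole thing is asked for, a point or a joint stands for the part that bears it (a point fixed in the world has none). Each returns a list of dicts, best first, with "confidence" (0 to 1); they miss things now and then, are a little off and sometimes report something else, mostly with a low value. They report only what shows in the picture. A call takes as long as a camera call. They do not tell look-alikes from the thing itself.
- finder.recognise(camera, name): "at" ([x, y, z] in m, in world coordinates, good to about 4 mm: the middle of the surface that is visible of it).
- finder.outline_of(camera, name): "pixels" (400x640 bool, what is visible of it).
The state is a dict: "time_s": time; "joint_positions": joint angles; "qvel": joint speeds; "tau": joint torques, N m; "position": TCP position; "tcp_rot": TCP orientation; "force": force on the tool from outside, world axes, zero at the start; "moment": the same for the moment, N m; "opening": opening from 0.0 (shut) to 1.0 (fully open); "grasp_force": force on a finger pad.
Only numpy, scipy, OpenCV 4.12 (cv2) and the standard library are available. Lean on these libraries where they do the work, as an engineer would, in place of code of your own. Each camera call takes 0.05 s, during which the arm holds its last target. There are 200 camera calls.

TASK

The round wooden tray of the turntable rubs on its glide at one place. Turn the tray slowly by its knob until you feel the rubbing place and leave it standing with the middle of that place right on the glide; then mark it by gently standing the steel bottle stopper upright on the tray, directly above the glide. Leave the other things on the counter alone.

Things in the scene. Friction and masses are not known exactly. Their poses are not given: they have to be found in the camera images.
- base: Fixed turntable base (black disc 150 mm across, 20 mm high, under the tray). Origin on the counter, on the tray's vertical turning axis. Its x axis points along the flat metal tongue (30 mm wide, 10 mm high) that runs out under the tray to an upright metal tab (36 mm high) outside the rim, its far face 170 mm from the axis.
- glide: Fixed glide: a pad hidden under the tray, 105 mm from the axis towards the metal tab (the tab belongs to it). Origin at the pad, 12 mm above the counter. The tray drags over about 10 degrees either side of the point where the middle of its low spot is on the glide: drag comes in and lets go equally far before and after. The tray stays where it is left.
- glide_top (a point): The point on the top face of the tray (42 mm above the counter) directly above the glide, 105 mm from the axis along the base's x axis. It stays put when the tray turns. The marker belongs here.
- tray: Round wooden tray, 260 mm across, flat top 42 mm above the counter, turns either way (a full turn and more) about the base's axis. Origin on the axis at counter height; x axis points towards the knob. An unseen springy low spot under it, 105 mm from the axis, 60 to 300 degrees round from the knob, rubs on the glide; it can only be felt, and starts at least 30 degrees off the glide.
- knob_grip (a point): Steel turning knob on the tray: upright round pin 20 mm across, 46 to 84 mm above the counter, 80 mm from the axis. It spins on its own axis, so a hand can go round without turning the wrist. The point lies on its axis, 68 mm above the counter. Pushing it round takes about 1 to 2 N, and about 10 to 20 N while the tray rubs.
- stopper: Loose steel bottle stopper, the marker, 150 g, standing on the counter: foot 36 mm across and 12 mm high, above it a plain round stem 24 mm across up to 62 mm. Origin at the centre of its underside, z axis up.
- shaker: Bystander: white ceramic shaker with a steel cap, 44 mm across, 85 mm high. Leave alone.
- mug: Bystander: white mug, 82 mm across, 95 mm high. Leave alone.
- jar: Bystander: amber glass jar with steel lid, 90 mm across, 120 mm high. Leave alone.
Mind the look-alikes: they are no part of the job. What is shaped like the stopper but orange is not meant.

How it is judged (in metres and radians):
On the way, in this order (a step that is already met when the one before it is completed fails the run):
1. the tray stands still with its low spot pressing on the glide (contact force between tray and glide above 8 N and angular speed of tray below 0.1 rad/s), for 0.2 s.
2. the stopper stands on the tray above the glide (horizontal distance between stopper and glide_top below 0.02 m and height (world z) of stopper between 0.036 and 0.048 m and angle between stopper's own z axis and vertical below 0.15 rad), for 0.2 s.
At the end, for the whole second after the job is handed in: The tray is at rest with the middle of its rubbing place on the glide, to within about 6 degrees (the glide is pressed with more than 8 N; about 13 N at the middle), and the released stopper stands upright and still on the tray with its centre within 20 mm of the point above the glide (all of step 2 and contact force between tray and glide above 8 N and angular speed of tray below 0.05 rad/s and linear speed of stopper below 0.02 m/s); the robot touches nothing.
It fails at once if the tray is spun fast (over 3 rad/s) (angular speed of tray above 3 rad/s).
It fails at once if the stopper is banged or pressed onto the tray with more than 45 N (contact force between stopper and tray above 45 N).
It fails at once if a bystander is moved (distance of any of shaker, mug, jar from where it was at the start of the episode above 0.02 m).
It also fails if it takes over 72 s, if anything falls off the work surface, if the arm or the gripper's body presses on something with over 40 N, if the wrist force passes 120 N, or if a joint passes its speed limit or range.

## Working session

There is one attempt and no reset: what is moved stays moved. The work goes in short steps, Python scripts to look and compute and a tool call to move; the robot and the scene stay as the last step left them, time stands still between calls to the robot, and variables do not carry over. Pictures are saved under pics/ and viewed, at most 10 in all, crops included, and the job is handed in when it is done.

Besides the shell and the picture viewer there is one more tool, called after "Request:" by a JSON object that holds its "name" and its "arguments", one argument or row to a line. play_rows: Moves the arm, as the interface text tells. Its arguments: {"type":"object","properties":{"motion":{"type":"array"},"fingers":{"type":"number"}},"required":["motion"]}

```bash
mkdir -p pics && cat > h.py <<'E'
import numpy as np, cv2
from rig import bot, imaging, finder
def snap(c,fn=None):
    d=imaging.capture(c)
    if fn: cv2.imwrite('pics/'+fn,cv2.cvtColor(d['frame'],cv2.COLOR_RGB2BGR))
    return d
def ray(d,u,v,z):
    K,R,t=[np.array(d[k],float) for k in('camera_matrix','R','t')]
    o=-R.T@t; r=R.T@np.linalg.inv(K)@np.array([u,v,1.])
    return o+r*(z-o[2])/r[2]
def proj(d,X):
    p=np.array(d['camera_matrix'])@(np.array(d['R'])@np.array(X,float)+np.array(d['t'])); return p[:2]/p[2]
E
python3 - <<'E'
from h import *
s=bot.read_state(); print(s['time_s'],s['position'],np.round(s['tcp_rot'],3),s['force'])
for c in('top','side'):
    d=snap(c,c+'1.png'); print(c,-np.array(d['R']).T@d['t'])
    for n in('base','glide','tray','knob_grip','stopper','shaker','mug','jar'):
        print(n,[(np.round(r['at'],3).tolist(),round(r['confidence'],2)) for r in finder.recognise(c,n)][:4])
E
```

```text
0.0 [ 0.22578636 -0.58203114  0.23854618] [[ 0.932  0.361 -0.   ]
 [ 0.361 -0.932  0.002]
 [ 0.    -0.002 -1.   ]] [ 0.26938829 -1.34336827  0.23804263]
top [0.47324031 0.06201043 1.06611677]
base [([0.531, 0.088, 0.041], 0.82)]
glide [([0.614, -0.276, 0.037], 0.23)]
tray [([0.54, 0.088, 0.045], 0.87)]
knob_grip [([0.492, 0.022, 0.088], 0.49)]
stopper [([0.618, -0.276, 0.037], 0.61), ([0.537, -0.259, 0.034], 0.61)]
shaker [([0.441, -0.268, 0.09], 0.83)]
mug [([0.447, 0.411, 0.042], 0.71)]
jar [([0.632, 0.396, 0.122], 0.85)]
side [ 0.41909304 -0.51709408  0.67753974]
base [([0.527, 0.061, 0.043], 0.68)]
glide [([0.495, -0.076, 0.032], 0.54)]
tray [([0.529, 0.066, 0.041], 0.57)]
knob_grip [([0.49, 0.016, 0.074], 0.68)]
stopper [([0.536, -0.275, 0.032], 0.87), ([0.609, -0.288, 0.036], 0.81)]
shaker [([0.44, -0.296, 0.082], 0.68)]
mug [([0.445, 0.377, 0.06], 0.74)]
jar [([0.63, 0.373, 0.086], 0.8)]
```

View pics/top1.png

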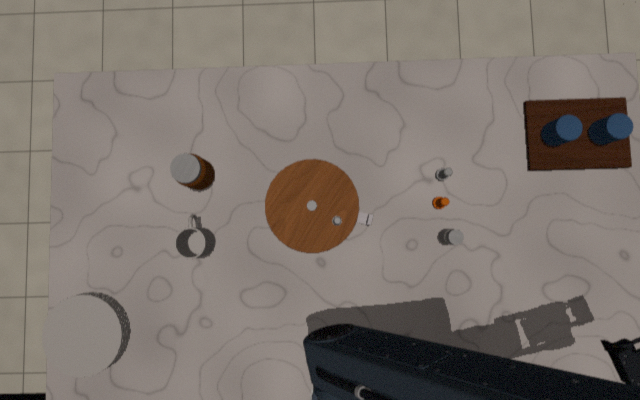

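View pics/side1.png

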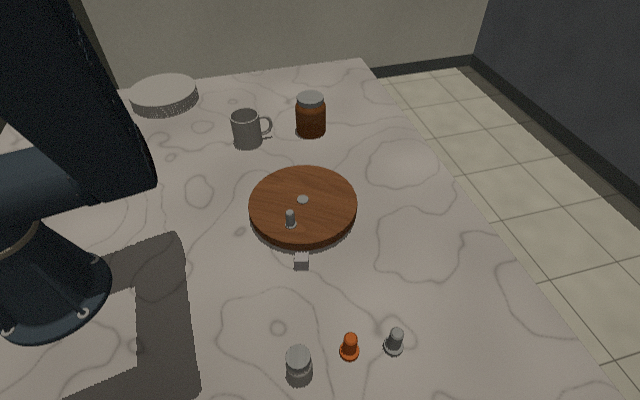

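The top view shows the tray at px (312,206), the knob at (337,220), the tab at (369,220), the orange look-alike at (440,202) and the steel stopper at (443,174). The side view agrees: the steel stopper is the right-hand one at (394,340). Next I'll refine these positions.

```bash
cat > loc.py <<'E'
from h import *
def center(c):
    d=snap(c); m=finder.outline_of(c,'tray')[0]['pixels'].astype(np.uint8)
    cs=max(cv2.findContours(m,0,cv2.CHAIN_APPROX_NONE)[0],key=cv2.contourArea)[:,0]
    return d,m,cs
def blob(c,n):
    r=finder.outline_of(c,n)
    return [(np.argwhere(x['pixels'])[:,::-1],x['confidence']) for x in r]
if __name__=='__main__':
    from scipy.optimize import least_squares
    for c in('top','side'):
        d,m,cs=center(c)
        P=np.array([ray(d,u,v,.042)[:2] for u,v in cs.astype(float)])
        f=least_squares(lambda p:np.hypot(*(P-p).T)-.13,P.mean(0),loss='soft_l1',f_scale=.002); print(c,'tray',f.x,np.sqrt(np.mean(f.fun**2)),np.median(f.fun))
        for n,z in(('knob_grip',.084),('stopper',.062),('glide',.036)):
            for q,cf in blob(c,n): print(n,round(cf,2),len(q),q.min(0),q.max(0),q.mean(0).round(1),ray(d,*q.mean(0),z).round(4),ray(d,*q.mean(0),z/2).round(4))
        im=d['frame']
        C=proj(d,[.495,-.078,.03]).astype(int); print(C)
        cv2.imwrite(f'pics/crop_{c}.png',cv2.resize(cv2.cvtColor(im[C[1]-50:C[1]+30,C[0]-70:C[0]+30],cv2.COLOR_RGB2BGR),None,fx=6,fy=6,interpolation=0))
    a=cv2.imread('pics/crop_top.png');b=cv2.imread('pics/crop_side.png')
    cv2.imwrite('pics/crops.png',cv2.resize(np.hstack([a,b]),(800,320)))
E
python3 loc.py
```

```text
top tray [0.53658042 0.08977218] 0.0024068670578652933 -0.002300270880241345
knob_grip 0.43 36 [333 217] [339 223] [336.3 219.8] [0.4933 0.0243 0.084 ] [0.4941 0.0227 0.042 ]
stopper 0.68 157 [435 167] [451 180] [443.2 173.4] [ 0.6102 -0.2654  0.062 ] [ 0.6144 -0.2755  0.031 ]
stopper 0.43 186 [432 195] [448 208] [439.7 201.6] [ 0.535  -0.2525  0.062 ] [ 0.5369 -0.2622  0.031 ]
[372 218]
side tray [0.53225418 0.07839762] 0.004811377099680544 0.00422429231948343
knob_grip 0.56 168 [294 257] [308 269] [300.8 262.7] [ 0.4854 -0.1135  0.084 ] [ 0.4901 -0.0849  0.042 ]
knob_grip 0.41 155 [285 209] [295 226] [289.8 217.1] [0.4892 0.0056 0.084 ] [0.4941 0.0426 0.042 ]
stopper 0.72 484 [383 327] [403 356] [393.9 342.7] [ 0.6018 -0.2957  0.062 ] [ 0.611  -0.2846  0.031 ]
stopper 0.72 470 [339 332] [358 362] [349.4 347.7] [ 0.5275 -0.2841  0.062 ] [ 0.533  -0.2724  0.031 ]
glide 0.68 180 [293 257] [308 269] [300.4 262.9] [ 0.4899 -0.0811  0.036 ] [ 0.4919 -0.0688  0.018 ]
[302 262]
```

View pics/crops.png

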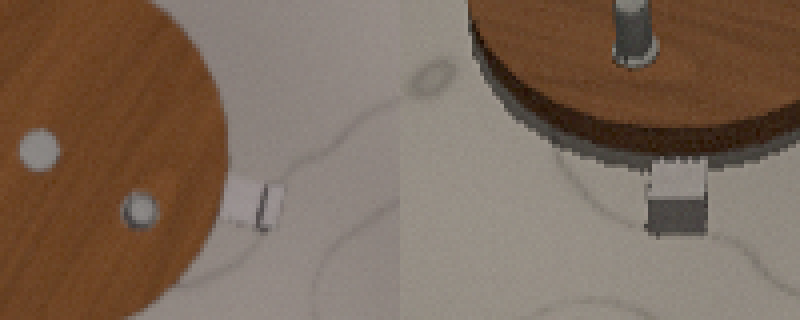

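The left crop (top camera) shows the hub, the knob, and the tongue and tab near px (370.5,219.5). The right crop (side camera) shows the tab's dark far face, with its bottom edge at about y≈234/4 of the crop.

```bash
python3 - <<'E'
from h import *
t=snap('top');s=snap('side')
S0=proj(s,[.495,-.078,.03]).astype(int)-[70,50]
T0=proj(t,[.495,-.078,.03]).astype(int)-[70,50]
def p(d,o,x,y,z): r=ray(d,o[0]+x/4-.4,o[1]+y/4-.4,z); return r.round(4)
print('hub top', [p(t,T0,39.5,150,z) for z in(.042,.046)])
print('hub side',[ray(s,302.3,199,z).round(4) for z in(.042,.046)])
print('knob top',p(t,T0,145,208,.084)); 
print('knob side top',ray(s,290,210.5,.084).round(4),'base',p(s,S0,635,62-0,.044)-0)
S=lambda x,y,z:p(s,S0,x-400,y,z)
print('knob base side',S(635,55,.044))
print('tab top t',p(t,T0,274,206,.036))
print('tab far top edge side',S(648,196,.036),S(707,197,.036))
print('tab far bottom side',S(648,235,0),S(707,235,0))
# wood mask top
for d,n in((t,'t'),(s,'s')):
    pts=[]
    hsv=cv2.cvtColor(d['frame'],cv2.COLOR_RGB2HSV)
    m=((hsv[...,1]>110)&(hsv[...,2]>(85 if n=='s' else 80))&(hsv[...,0]<20)).astype(np.uint8)
    nl,L,st,ce=cv2.connectedComponentsWithStats(m)
    c=proj(d,[.56,.1,.042]).astype(int); k=L[c[1],c[0]]
    cs=max(cv2.findContours((L==k).astype(np.uint8),0,cv2.CHAIN_APPROX_NONE)[0],key=cv2.contourArea)[:,0].astype(float)
    P=np.array([ray(d,u,v,.042)[:2] for u,v in cs])
    from scipy.optimize import least_squares
    f=least_squares(lambda q:np.hypot(*(P-q[:2]).T)-q[2],[*P.mean(0),.13],loss='soft_l1',f_scale=.002); print(n,f.x,np.std(f.fun))
E
```

```text
hub top [array([0.536 , 0.0893, 0.042 ]), array([0.5357, 0.0892, 0.046 ])]
hub side [array([0.5346, 0.0908, 0.042 ]), array([0.5339, 0.0869, 0.046 ])]
knob top [0.4936 0.0203 0.084 ]
knob side top [0.4934 0.024  0.084 ] base [ 0.7016 -0.0476  0.044 ]
knob base side [0.49   0.0165 0.044 ]
tab top t [ 0.4937 -0.0697  0.036 ]
tab far top edge side [ 0.4776 -0.0717  0.036 ] [ 0.5069 -0.0805  0.036 ]
tab far bottom side [ 0.4755 -0.0712  0.    ] [ 0.506  -0.0797  0.    ]
t [0.53532551 0.08972179 0.12642469] 0.0008187572221211466
s [0.53384463 0.086696   0.12665576] 0.000978068516601606
```

The rows are not in the units I measure in: shifts go in shares of 0.8 m and turns go in shares of 180 degrees. I convert before sending: -0.21 m / 0.8 = -0.2625, -0.06 m / 0.8 = -0.075.

Request:
{"name": "play_rows", "arguments": {
  "motion": [
    [[0.0375,-0.0375,0,0,0,0],[0.075,-0.075,0,0,0,0],[0.1125,-0.1125,0,0,0,0],[0.15,-0.15,0,0,0,0],[0.1813,-0.1813,0,0,0,0],[0.2125,-0.2125,0,0,0,0],[0.2438,-0.2438,0,0,0,0],[0.2625,-0.2625,0,0,0,0]]
  ]
}}

```text
time_s: 2.17
position: [0.3462, -0.3073, 0.2396]
tcp_rot: [[0.932, 0.363, -0.0], [0.363, -0.932, 0.002], [0.0, -0.002, -1.0]]
force: [0.7, -0.5, 0.6]
opening: 0.999
grasp_force: 0.0
```

Scaled: -0.21 m / 0.8 = -0.2625, -0.195 m / 0.8 = -0.2438.

Request:
{"name": "play_rows", "arguments": {
  "motion": [
    [[0.0313,-0.0313,0,0,0,0],[0.0625,-0.0625,0,0,0,0],[0.1,-0.1,0,0,0,0],[0.1375,-0.1375,0,0,0,0],[0.175,-0.175,0,0,0,0],[0.2125,-0.2125,0,0,0,0],[0.2438,-0.2438,0,0,0,0],[0.2625,-0.2625,0,0,0,0]]
  ]
}}

```text
time_s: 2.83
position: [0.4667, -0.0359, 0.2399]
tcp_rot: [[0.931, 0.364, 0.001], [0.364, -0.931, 0.001], [0.001, -0.0, -1.0]]
force: [0.1, -0.7, 0.5]
opening: 1.0
grasp_force: 0.0
```

Scaled: 0.06 m / 0.8 = 0.075, 0.048 m / 0.8 = 0.06.

Request:
{"name": "play_rows", "arguments": {
  "motion": [
    [[0.02,-0.0188,0.025,0,0,0],[0.04,-0.0375,0.05,0,0,0],[0.06,-0.0563,0.075,0,0,0],[0.06,-0.0575,0.075,0,0,0],[0.06,-0.0575,0.075,0,0,0]]
  ],
  "fingers": 0.05
}}

```text
time_s: 3.25
position: [0.4932, 0.0218, 0.1787]
tcp_rot: [[0.931, 0.364, -0.003], [0.364, -0.931, 0.0], [-0.002, -0.001, -1.0]]
force: [-0.5, 0.1, 0.3]
opening: 0.708
grasp_force: 0.0
```

```bash
cat > d.py <<'E'
import sys; from h import *
# world target -> tool-frame shift
def shift(X):
    s=bot.read_state(); R=np.array(s['tcp_rot']); return R.T@(np.array(X)-s['position'])
E
python3 - <<'E'
from d import *
s=bot.read_state(); print(s['time_s'],s['position'],np.round(s['tcp_rot'],3),s['force'],s['joint_positions'])
d=snap('wrist','w1.png')
print('shift to knob',shift([.4935,.022,.068]))
for n in('knob_grip','glide','tray'): print(n,[(np.round(r['at'],3).tolist(),round(r['confidence'],2)) for r in finder.recognise('wrist',n)][:3])
for z in(.046,.084): print(proj(d,[.4935,.022,z]))
print('hub',proj(d,[.5347,.0884,.044]),'tab',proj(d,[.492,-.076,.036]))
E
```

```text
3.25 [0.49323282 0.02182748 0.1787126 ] [[ 0.931  0.364 -0.003]
 [ 0.364 -0.931  0.   ]
 [-0.002 -0.001 -1.   ]] [-0.50930948  0.06972387  0.29726291] [-1.04494041e+01  2.54925612e+01  1.04153724e+02 -2.01473110e-02
  5.05095976e+01  5.82255509e+01]
shift to knob [ 0.00026469 -0.00104526  0.11156584]
knob_grip [([0.5, 0.026, 0.087], 0.84)]
glide [([0.494, -0.061, 0.035], 0.96)]
tray [([0.547, 0.095, 0.043], 0.89)]
[322.40280863 199.00846134]
[322.20708661 211.29390279]
hub [273.80304878 136.52083997] tab [404.89872599 228.52082106]
```

View pics/w1.png

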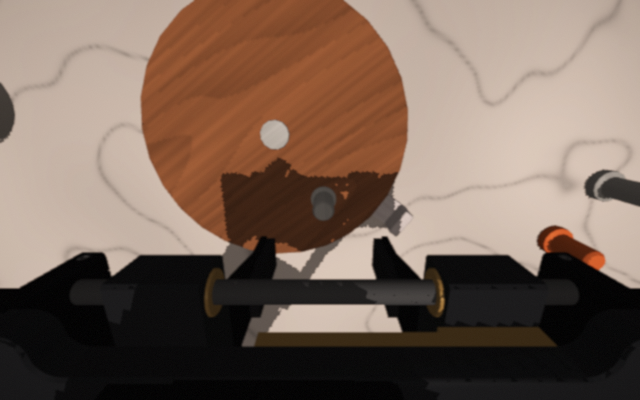

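The wrist view shows the hub at (274,135) and the knob at (323,205), both where I predicted, with the tab at (400,218). I'll go down and grip the knob.

Scaled: 0.111 m / 0.8 = 0.1388, 0.108 m / 0.8 = 0.135.

Request:
{"name": "play_rows", "arguments": {
  "motion": [
    [[0,-0.0013,0.0313,0,0,0],[0,-0.0013,0.0625,0,0,0],[0,-0.0013,0.0938,0,0,0],[0,-0.0013,0.125,0,0,0],[0,-0.0013,0.135,0,0,0],[0,-0.0013,0.1388,0,0,0],[0,-0.0013,0.1388,0,0,0]]
  ]
}}

```text
time_s: 4.03
position: [0.4938, 0.0212, 0.0689]
tcp_rot: [[0.933, 0.36, 0.0], [0.36, -0.933, -0.0], [0.0, 0.0, -1.0]]
force: [-0.1, 0.0, -0.3]
opening: 0.575
grasp_force: 0.0
```

Request:
{"name": "play_rows", "arguments": {
  "motion": [
    [[0,0,0,0,0,0],[0,0,0,0,0,0],[0,0,0,0,0,0],[0,0,0,0,0,0],[0,0,0,0,0,0],[0,0,0,0,0,0],[0,0,0,0,0,0]]
  ],
  "fingers": 0.0
}}

```text
time_s: 4.62
position: [0.4937, 0.0221, 0.069]
tcp_rot: [[0.932, 0.361, 0.001], [0.361, -0.932, 0.0], [0.001, 0.0, -1.0]]
force: [-0.0, 0.8, 4.5]
opening: 0.218
grasp_force: 30.0
```

```bash
cat > arc.py <<'E'
import sys,json; from d import *
def arc(C,r,a0,step,calls,rows,R):
    """clockwise(step<0)/ccw rows; prints tool-frame rows per call"""
    f=lambda a:np.array([C[0]+r*np.cos(np.radians(a)),C[1]+r*np.sin(np.radians(a)),0])
    for k in range(calls):
        b=a0+k*step
        print(round(b+step,1),json.dumps([[round(float(x),4) for x in (R.T@(f(b+step*(i+1)/rows)-f(b)))[:2]] for i in range(rows)]))
R0=np.array([[.932,.361,0],[.361,-.932,0],[0,0,-1]])
E
python3 -c "
from arc import *
arc([.5355,.0896],.0795,-121.8,-30,1,8,R0)
arc([.5355,.0896],.0795,-151.8,-5,6,3,R0)"
```

```text
-151.8 [[-0.003, -0.0043], [-0.0057, -0.0087], [-0.0081, -0.0133], [-0.0102, -0.018], [-0.012, -0.0229], [-0.0135, -0.0279], [-0.0146, -0.033], [-0.0154, -0.0381]]
-156.8 [[-0.0002, -0.0023], [-0.0004, -0.0046], [-0.0005, -0.0069]]
-161.8 [[-0.0, -0.0023], [-0.0, -0.0046], [0.0001, -0.0069]]
-166.8 [[0.0002, -0.0023], [0.0004, -0.0046], [0.0007, -0.0069]]
-171.8 [[0.0004, -0.0023], [0.0008, -0.0046], [0.0013, -0.0068]]
-176.8 [[0.0006, -0.0022], [0.0012, -0.0045], [0.0018, -0.0067]]
-181.8 [[0.0007, -0.0022], [0.0016, -0.0044], [0.0024, -0.0065]]
```

Scaled: -0.038 m / 0.8 = -0.0475, -0.033 m / 0.8 = -0.0413.

Request:
{"name": "play_rows", "arguments": {
  "motion": [
    [[-0.0038,-0.0056,0,0,0,0],[-0.0069,-0.0106,0,0,0,0],[-0.01,-0.0169,0,0,0,0],[-0.0125,-0.0225,0,0,0,0],[-0.015,-0.0288,0,0,0,0],[-0.0169,-0.035,0,0,0,0],[-0.0181,-0.0413,0,0,0,0],[-0.0194,-0.0475,0,0,0,0]]
  ]
}}

```text
time_s: 5.28
position: [0.4656, 0.0521, 0.069]
tcp_rot: [[0.932, 0.361, 0.002], [0.361, -0.932, -0.0], [0.002, 0.001, -1.0]]
force: [1.3, -1.0, 4.0]
opening: 0.222
grasp_force: 30.0
```

Scaled: -0.007 m / 0.8 = -0.0088, -0.0045 m / 0.8 = -0.0056.

Request:
{"name": "play_rows", "arguments": {
  "motion": [
    [[0,-0.0031,0,0,0,0],[-0.0006,-0.0056,0,0,0,0],[-0.0006,-0.0088,0,0,0,0]]
  ]
}}

```text
time_s: 5.53
position: [0.4626, 0.0583, 0.0689]
tcp_rot: [[0.932, 0.362, 0.002], [0.362, -0.932, -0.0], [0.001, 0.001, -1.0]]
force: [0.2, -1.3, 6.1]
opening: 0.22
grasp_force: 30.0
```

Scaled: -0.007 m / 0.8 = -0.0088, -0.0045 m / 0.8 = -0.0056.

Request:
{"name": "play_rows", "arguments": {
  "motion": [
    [[0,-0.0031,0,0,0,0],[0,-0.0056,0,0,0,0],[0,-0.0088,0,0,0,0]]
  ]
}}

```text
time_s: 5.78
position: [0.4601, 0.0648, 0.069]
tcp_rot: [[0.932, 0.362, 0.002], [0.362, -0.932, -0.0], [0.001, 0.001, -1.0]]
force: [1.4, -1.7, 5.4]
opening: 0.219
grasp_force: 30.0
```

Scaled: -0.007 m / 0.8 = -0.0088, -0.0045 m / 0.8 = -0.0056.

Request:
{"name": "play_rows", "arguments": {
  "motion": [
    [[0,-0.0031,0,0,0,0],[0.0006,-0.0056,0,0,0,0],[0.0006,-0.0088,0,0,0,0]]
  ]
}}

```text
time_s: 6.03
position: [0.4582, 0.0715, 0.069]
tcp_rot: [[0.932, 0.362, 0.002], [0.362, -0.932, -0.0], [0.002, 0.001, -1.0]]
force: [2.7, -0.5, 5.0]
opening: 0.218
grasp_force: 30.0
```

Scaled: -0.007 m / 0.8 = -0.0088, 0.001 m / 0.8 = 0.0013.

Request:
{"name": "play_rows", "arguments": {
  "motion": [
    [[0.0006,-0.0031,0,0,0,0],[0.0013,-0.0056,0,0,0,0],[0.0019,-0.0088,0,0,0,0]]
  ]
}}

```text
time_s: 6.28
position: [0.4569, 0.0786, 0.069]
tcp_rot: [[0.932, 0.362, 0.001], [0.362, -0.932, -0.0], [0.001, 0.001, -1.0]]
force: [1.8, -1.0, 4.9]
opening: 0.219
grasp_force: 30.0
```

Scaled: -0.0065 m / 0.8 = -0.0081, 0.001 m / 0.8 = 0.0013.

Request:
{"name": "play_rows", "arguments": {
  "motion": [
    [[0.0006,-0.0025,0,0,0,0],[0.0013,-0.0056,0,0,0,0],[0.0025,-0.0081,0,0,0,0]]
  ]
}}

```text
time_s: 6.53
position: [0.4562, 0.0854, 0.0689]
tcp_rot: [[0.932, 0.362, 0.001], [0.362, -0.932, -0.0], [0.001, 0.0, -1.0]]
force: [-0.4, -1.3, 6.5]
opening: 0.223
grasp_force: 30.0
```

Scaled: -0.0065 m / 0.8 = -0.0081, 0.001 m / 0.8 = 0.0013.

Request:
{"name": "play_rows", "arguments": {
  "motion": [
    [[0.0013,-0.0025,0,0,0,0],[0.0019,-0.0056,0,0,0,0],[0.0031,-0.0081,0,0,0,0]]
  ]
}}

```text
time_s: 6.78
position: [0.4561, 0.0923, 0.069]
tcp_rot: [[0.932, 0.362, 0.001], [0.362, -0.932, -0.0], [0.001, 0.0, -1.0]]
force: [0.6, -1.2, 5.7]
opening: 0.223
grasp_force: 30.0
```

```bash
python3 -c "
from arc import *
p=np.array(bot.read_state()['position'])[:2]
print(p)
arc([.5355,.0896],.0795,-181.8,-5,12,3,R0)"
```

```text
[0.45606791 0.09234695]
-186.8 [[0.0009, -0.0021], [0.0019, -0.0042], [0.003, -0.0063]]
-191.8 [[0.0011, -0.002], [0.0023, -0.004], [0.0035, -0.006]]
-196.8 [[0.0013, -0.0019], [0.0026, -0.0038], [0.004, -0.0056]]
-201.8 [[0.0014, -0.0018], [0.0029, -0.0036], [0.0045, -0.0053]]
-206.8 [[0.0016, -0.0017], [0.0032, -0.0033], [0.0049, -0.0049]]
-211.8 [[0.0017, -0.0015], [0.0035, -0.003], [0.0053, -0.0044]]
-216.8 [[0.0019, -0.0014], [0.0038, -0.0027], [0.0057, -0.0039]]
-221.8 [[0.002, -0.0012], [0.004, -0.0023], [0.006, -0.0034]]
-226.8 [[0.0021, -0.001], [0.0042, -0.002], [0.0063, -0.0029]]
-231.8 [[0.0022, -0.0008], [0.0043, -0.0016], [0.0065, -0.0023]]
-236.8 [[0.0022, -0.0006], [0.0045, -0.0012], [0.0067, -0.0017]]
-241.8 [[0.0023, -0.0004], [0.0045, -0.0008], [0.0068, -0.0011]]
```

Scaled: -0.0063 m / 0.8 = -0.0079, -0.004 m / 0.8 = -0.005.

Request:
{"name": "play_rows", "arguments": {
  "motion": [
    [[0.0013,-0.0025,0,0,0,0],[0.0025,-0.005,0,0,0,0],[0.0038,-0.0079,0,0,0,0]]
  ]
}}

```text
time_s: 7.03
position: [0.4566, 0.0993, 0.069]
tcp_rot: [[0.932, 0.362, 0.001], [0.362, -0.932, -0.0], [0.001, 0.0, -1.0]]
force: [1.3, -1.2, 5.9]
opening: 0.219
grasp_force: 30.0
```

Scaled: -0.006 m / 0.8 = -0.0075, 0.001 m / 0.8 = 0.0013.

Request:
{"name": "play_rows", "arguments": {
  "motion": [
    [[0.0013,-0.0025,0,0,0,0],[0.0029,-0.005,0,0,0,0],[0.0044,-0.0075,0,0,0,0]]
  ]
}}

```text
time_s: 7.28
position: [0.4577, 0.1061, 0.069]
tcp_rot: [[0.932, 0.362, 0.001], [0.362, -0.932, -0.0], [0.001, 0.0, -1.0]]
force: [0.6, -1.1, 5.6]
opening: 0.215
grasp_force: 30.0
```

Scaled: -0.0056 m / 0.8 = -0.007, 0.004 m / 0.8 = 0.005.

Request:
{"name": "play_rows", "arguments": {
  "motion": [
    [[0.0016,-0.0025,0,0,0,0],[0.0033,-0.0048,0,0,0,0],[0.005,-0.007,0,0,0,0]]
  ]
}}

```text
time_s: 7.53
position: [0.4594, 0.1128, 0.069]
tcp_rot: [[0.932, 0.362, 0.001], [0.362, -0.932, -0.0], [0.001, 0.0, -1.0]]
force: [-0.2, -0.8, 6.3]
opening: 0.216
grasp_force: 30.0
```

Scaled: -0.0053 m / 0.8 = -0.0066, 0.0045 m / 0.8 = 0.0056.

Request:
{"name": "play_rows", "arguments": {
  "motion": [
    [[0.0019,-0.0023,0,0,0,0],[0.0038,-0.0045,0,0,0,0],[0.0056,-0.0066,0,0,0,0]]
  ]
}}

```text
time_s: 7.78
position: [0.4616, 0.1193, 0.069]
tcp_rot: [[0.932, 0.362, 0.001], [0.362, -0.932, -0.0], [0.001, 0.0, -1.0]]
force: [0.2, -1.3, 6.4]
opening: 0.223
grasp_force: 30.0
```

Scaled: -0.0049 m / 0.8 = -0.0061, -0.0033 m / 0.8 = -0.0041.

Request:
{"name": "play_rows", "arguments": {
  "motion": [
    [[0.002,-0.0021,0,0,0,0],[0.004,-0.0041,0,0,0,0],[0.0061,-0.0061,0,0,0,0]]
  ]
}}

```text
time_s: 8.03
position: [0.4645, 0.1256, 0.069]
tcp_rot: [[0.932, 0.362, 0.001], [0.362, -0.932, -0.0], [0.001, 0.0, -1.0]]
force: [0.2, -1.6, 5.9]
opening: 0.215
grasp_force: 30.0
```

Request:
{"name": "play_rows", "arguments": {
  "motion": [
    [[0.0021,-0.0019,0,0,0,0],[0.0044,-0.0038,0,0,0,0],[0.0066,-0.0055,0,0,0,0]]
  ]
}}

```text
time_s: 8.28
position: [0.4678, 0.1316, 0.069]
tcp_rot: [[0.932, 0.362, 0.001], [0.362, -0.932, -0.0], [0.0, 0.0, -1.0]]
force: [0.6, -1.3, 6.9]
opening: 0.217
grasp_force: 30.0
```

Scaled: 0.0057 m / 0.8 = 0.0071, -0.0039 m / 0.8 = -0.0049.

Request:
{"name": "play_rows", "arguments": {
  "motion": [
    [[0.0025,-0.0018,0,0,0,0],[0.0048,-0.0034,0,0,0,0],[0.0071,-0.0049,0,0,0,0]]
  ]
}}

```text
time_s: 8.53
position: [0.4716, 0.1373, 0.069]
tcp_rot: [[0.932, 0.362, 0.0], [0.362, -0.932, -0.0], [0.0, 0.0, -1.0]]
force: [0.6, -0.9, 5.7]
opening: 0.218
grasp_force: 30.0
```

Scaled: 0.006 m / 0.8 = 0.0075, 0.004 m / 0.8 = 0.005.

Request:
{"name": "play_rows", "arguments": {
  "motion": [
    [[0.0025,-0.0015,0,0,0,0],[0.005,-0.0029,0,0,0,0],[0.0075,-0.0043,0,0,0,0]]
  ]
}}

```text
time_s: 8.78
position: [0.4758, 0.1426, 0.069]
tcp_rot: [[0.932, 0.362, 0.0], [0.362, -0.932, -0.0], [0.0, 0.0, -1.0]]
force: [0.1, -1.7, 6.5]
opening: 0.218
grasp_force: 30.0
```

Scaled: 0.0063 m / 0.8 = 0.0079, 0.0042 m / 0.8 = 0.0053.

Request:
{"name": "play_rows", "arguments": {
  "motion": [
    [[0.0026,-0.0013,0,0,0,0],[0.0053,-0.0025,0,0,0,0],[0.0079,-0.0036,0,0,0,0]]
  ]
}}

```text
time_s: 9.03
position: [0.4805, 0.1476, 0.069]
tcp_rot: [[0.932, 0.362, -0.0], [0.362, -0.932, -0.0], [-0.0, 0.0, -1.0]]
force: [0.2, -2.0, 6.9]
opening: 0.217
grasp_force: 30.0
```

Scaled: 0.0065 m / 0.8 = 0.0081, 0.0043 m / 0.8 = 0.0054.

Request:
{"name": "play_rows", "arguments": {
  "motion": [
    [[0.0028,-0.001,0,0,0,0],[0.0054,-0.002,0,0,0,0],[0.0081,-0.0029,0,0,0,0]]
  ]
}}

```text
time_s: 9.28
position: [0.4856, 0.1521, 0.069]
tcp_rot: [[0.932, 0.362, -0.0], [0.362, -0.932, -0.0], [-0.0, 0.0, -1.0]]
force: [0.1, -2.3, 7.7]
opening: 0.216
grasp_force: 30.0
```

Request:
{"name": "play_rows", "arguments": {
  "motion": [
    [[0.0028,-0.0008,0,0,0,0],[0.0056,-0.0015,0,0,0,0],[0.0084,-0.0021,0,0,0,0]]
  ]
}}

```text
time_s: 9.53
position: [0.4911, 0.1561, 0.0689]
tcp_rot: [[0.932, 0.362, -0.001], [0.362, -0.932, -0.0], [-0.001, -0.0, -1.0]]
force: [0.1, -0.8, 7.3]
opening: 0.223
grasp_force: 30.0
```

Scaled: 0.0068 m / 0.8 = 0.0085, 0.0045 m / 0.8 = 0.0056.

Request:
{"name": "play_rows", "arguments": {
  "motion": [
    [[0.0029,-0.0005,0,0,0,0],[0.0056,-0.001,0,0,0,0],[0.0085,-0.0014,0,0,0,0]]
  ]
}}

```text
time_s: 9.78
position: [0.4968, 0.1596, 0.0689]
tcp_rot: [[0.932, 0.362, -0.001], [0.362, -0.932, -0.0], [-0.001, -0.0, -1.0]]
force: [-0.5, -0.7, 6.6]
opening: 0.219
grasp_force: 30.0
```

```bash
python3 -c "
from arc import *
arc([.5355,.0896],.0795,-241.8,-5,18,3,R0)"
```

```text
-246.8 [[0.0023, -0.0002], [0.0046, -0.0004], [0.0069, -0.0005]]
-251.8 [[0.0023, -0.0], [0.0046, -0.0], [0.0069, 0.0001]]
-256.8 [[0.0023, 0.0002], [0.0046, 0.0004], [0.0069, 0.0007]]
-261.8 [[0.0023, 0.0004], [0.0046, 0.0008], [0.0068, 0.0013]]
-266.8 [[0.0022, 0.0006], [0.0045, 0.0012], [0.0067, 0.0018]]
-271.8 [[0.0022, 0.0007], [0.0044, 0.0016], [0.0065, 0.0024]]
-276.8 [[0.0021, 0.0009], [0.0042, 0.0019], [0.0063, 0.003]]
-281.8 [[0.002, 0.0011], [0.004, 0.0023], [0.006, 0.0035]]
-286.8 [[0.0019, 0.0013], [0.0038, 0.0026], [0.0056, 0.004]]
-291.8 [[0.0018, 0.0014], [0.0036, 0.0029], [0.0053, 0.0045]]
-296.8 [[0.0017, 0.0016], [0.0033, 0.0032], [0.0049, 0.0049]]
-301.8 [[0.0015, 0.0017], [0.003, 0.0035], [0.0044, 0.0053]]
-306.8 [[0.0014, 0.0019], [0.0027, 0.0038], [0.0039, 0.0057]]
-311.8 [[0.0012, 0.002], [0.0023, 0.004], [0.0034, 0.006]]
-316.8 [[0.001, 0.0021], [0.002, 0.0042], [0.0029, 0.0063]]
-321.8 [[0.0008, 0.0022], [0.0016, 0.0043], [0.0023, 0.0065]]
-326.8 [[0.0006, 0.0022], [0.0012, 0.0045], [0.0017, 0.0067]]
-331.8 [[0.0004, 0.0023], [0.0008, 0.0045], [0.0011, 0.0068]]
```

Scaled: 0.0069 m / 0.8 = 0.0086, 0.0023 m / 0.8 = 0.0029.

Request:
{"name": "play_rows", "arguments": {
  "motion": [
    [[0.0029,-0.0003,0,0,0,0],[0.0058,-0.0005,0,0,0,0],[0.0086,-0.0006,0,0,0,0]]
  ]
}}

```text
time_s: 10.03
position: [0.5028, 0.1627, 0.069]
tcp_rot: [[0.932, 0.362, -0.002], [0.362, -0.932, -0.0], [-0.002, -0.001, -1.0]]
force: [-1.0, -0.7, 8.1]
opening: 0.218
grasp_force: 30.0
```

Scaled: 0.0069 m / 0.8 = 0.0086, 0.0046 m / 0.8 = 0.0058.

Request:
{"name": "play_rows", "arguments": {
  "motion": [
    [[0.0029,0,0,0,0,0],[0.0058,0,0,0,0,0],[0.0086,0.0001,0,0,0,0]]
  ]
}}

```text
time_s: 10.28
position: [0.5092, 0.1653, 0.069]
tcp_rot: [[0.932, 0.362, -0.002], [0.362, -0.932, 0.0], [-0.002, -0.001, -1.0]]
force: [-0.9, 0.2, 7.3]
opening: 0.22
grasp_force: 30.0
```

Scaled: 0.0069 m / 0.8 = 0.0086, 0.0046 m / 0.8 = 0.0058.

Request:
{"name": "play_rows", "arguments": {
  "motion": [
    [[0.0029,0.0003,0,0,0,0],[0.0058,0.0005,0,0,0,0],[0.0086,0.0009,0,0,0,0]]
  ]
}}

```text
time_s: 10.53
position: [0.5158, 0.1673, 0.0689]
tcp_rot: [[0.932, 0.361, -0.002], [0.361, -0.932, 0.0], [-0.002, -0.001, -1.0]]
force: [-1.7, 0.6, 7.1]
opening: 0.217
grasp_force: 30.0
```

Scaled: 0.0068 m / 0.8 = 0.0085, 0.0046 m / 0.8 = 0.0058.

Request:
{"name": "play_rows", "arguments": {
  "motion": [
    [[0.0029,0.0005,0,0,0,0],[0.0058,0.001,0,0,0,0],[0.0085,0.0016,0,0,0,0]]
  ]
}}

```text
time_s: 10.78
position: [0.5226, 0.1687, 0.0689]
tcp_rot: [[0.932, 0.361, -0.002], [0.361, -0.932, 0.001], [-0.002, -0.001, -1.0]]
force: [-2.3, 1.7, 7.6]
opening: 0.219
grasp_force: 30.0
```

Scaled: 0.0067 m / 0.8 = 0.0084, 0.0045 m / 0.8 = 0.0056.

Request:
{"name": "play_rows", "arguments": {
  "motion": [
    [[0.0028,0.0008,0,0,0,0],[0.0056,0.0015,0,0,0,0],[0.0084,0.0023,0,0,0,0]]
  ]
}}

```text
time_s: 11.03
position: [0.5295, 0.1696, 0.069]
tcp_rot: [[0.932, 0.361, -0.002], [0.361, -0.932, 0.001], [-0.001, -0.002, -1.0]]
force: [-1.2, 2.4, 7.5]
opening: 0.218
grasp_force: 30.0
```

Scaled: 0.0065 m / 0.8 = 0.0081, 0.0044 m / 0.8 = 0.0055.

Request:
{"name": "play_rows", "arguments": {
  "motion": [
    [[0.0028,0.0009,0,0,0,0],[0.0055,0.002,0,0,0,0],[0.0081,0.003,0,0,0,0]]
  ]
}}

```text
time_s: 11.28
position: [0.5366, 0.1699, 0.069]
tcp_rot: [[0.933, 0.361, -0.002], [0.361, -0.933, 0.001], [-0.001, -0.002, -1.0]]
force: [-1.5, 2.2, 6.9]
opening: 0.223
grasp_force: 30.0
```

Scaled: 0.0063 m / 0.8 = 0.0079, 0.0042 m / 0.8 = 0.0053.

Request:
{"name": "play_rows", "arguments": {
  "motion": [
    [[0.0026,0.0011,0,0,0,0],[0.0053,0.0024,0,0,0,0],[0.0079,0.0038,0,0,0,0]]
  ]
}}

```text
time_s: 11.53
position: [0.5437, 0.1695, 0.069]
tcp_rot: [[0.933, 0.361, -0.001], [0.361, -0.933, 0.002], [-0.001, -0.002, -1.0]]
force: [-0.7, 2.9, 6.4]
opening: 0.214
grasp_force: 30.0
```

Scaled: 0.006 m / 0.8 = 0.0075, 0.002 m / 0.8 = 0.0025.

Request:
{"name": "play_rows", "arguments": {
  "motion": [
    [[0.0025,0.0014,0,0,0,0],[0.005,0.0029,0,0,0,0],[0.0075,0.0044,0,0,0,0]]
  ]
}}

```text
time_s: 11.78
position: [0.5507, 0.1685, 0.069]
tcp_rot: [[0.933, 0.361, -0.001], [0.361, -0.933, 0.002], [-0.0, -0.002, -1.0]]
force: [-0.7, 3.0, 6.2]
opening: 0.218
grasp_force: 30.0
```

Scaled: 0.0056 m / 0.8 = 0.007, 0.004 m / 0.8 = 0.005.

Request:
{"name": "play_rows", "arguments": {
  "motion": [
    [[0.0024,0.0016,0,0,0,0],[0.0048,0.0033,0,0,0,0],[0.007,0.005,0,0,0,0]]
  ]
}}

```text
time_s: 12.03
position: [0.5576, 0.1669, 0.069]
tcp_rot: [[0.933, 0.361, -0.0], [0.361, -0.933, 0.002], [0.0, -0.002, -1.0]]
force: [-0.5, 3.6, 5.9]
opening: 0.22
grasp_force: 30.0
```

Request:
{"name": "play_rows", "arguments": {
  "motion": [
    [[0.0023,0.0018,0,0,0,0],[0.0045,0.0036,0,0,0,0],[0.0066,0.0056,0,0,0,0]]
  ]
}}

```text
time_s: 12.28
position: [0.5644, 0.1647, 0.069]
tcp_rot: [[0.933, 0.361, 0.0], [0.361, -0.933, 0.002], [0.001, -0.002, -1.0]]
force: [-0.7, 4.0, 5.0]
opening: 0.223
grasp_force: 30.0
```

Request:
{"name": "play_rows", "arguments": {
  "motion": [
    [[0.0021,0.002,0,0,0,0],[0.0041,0.004,0,0,0,0],[0.0061,0.0061,0,0,0,0]]
  ]
}}

```text
time_s: 12.53
position: [0.5709, 0.1619, 0.069]
tcp_rot: [[0.933, 0.361, 0.0], [0.361, -0.933, 0.002], [0.001, -0.002, -1.0]]
force: [-0.0, 2.7, 5.1]
opening: 0.22
grasp_force: 30.0
```

Scaled: 0.0053 m / 0.8 = 0.0066, 0.0044 m / 0.8 = 0.0055.

Request:
{"name": "play_rows", "arguments": {
  "motion": [
    [[0.0019,0.0021,0,0,0,0],[0.0038,0.0044,0,0,0,0],[0.0055,0.0066,0,0,0,0]]
  ]
}}

```text
time_s: 12.78
position: [0.5771, 0.1585, 0.069]
tcp_rot: [[0.933, 0.361, 0.001], [0.361, -0.933, 0.002], [0.001, -0.002, -1.0]]
force: [0.8, 3.3, 4.8]
opening: 0.215
grasp_force: 30.0
```

Scaled: 0.0057 m / 0.8 = 0.0071, 0.0039 m / 0.8 = 0.0049.

Request:
{"name": "play_rows", "arguments": {
  "motion": [
    [[0.0018,0.0024,0,0,0,0],[0.0034,0.0048,0,0,0,0],[0.0049,0.0071,0,0,0,0]]
  ]
}}

```text
time_s: 13.03
position: [0.5835, 0.1543, 0.069]
tcp_rot: [[0.932, 0.361, 0.002], [0.361, -0.932, 0.002], [0.002, -0.001, -1.0]]
force: [1.7, 4.4, 4.6]
opening: 0.219
grasp_force: 30.0
```

Scaled: 0.006 m / 0.8 = 0.0075, 0.002 m / 0.8 = 0.0025.

Request:
{"name": "play_rows", "arguments": {
  "motion": [
    [[0.0015,0.0025,0,0,0,0],[0.0029,0.005,0,0,0,0],[0.0043,0.0075,0,0,0,0]]
  ]
}}

```text
time_s: 13.28
position: [0.5895, 0.1494, 0.069]
tcp_rot: [[0.933, 0.361, 0.003], [0.361, -0.933, 0.001], [0.003, -0.0, -1.0]]
force: [2.5, 4.9, 6.1]
opening: 0.216
grasp_force: 30.0
```

Scaled: 0.0063 m / 0.8 = 0.0079, 0.001 m / 0.8 = 0.0013.

Request:
{"name": "play_rows", "arguments": {
  "motion": [
    [[0.0013,0.0026,0,0,0,0],[0.0025,0.0053,0,0,0,0],[0.0036,0.0079,0,0,0,0]]
  ]
}}

```text
time_s: 13.53
position: [0.5946, 0.1443, 0.069]
tcp_rot: [[0.933, 0.361, 0.003], [0.361, -0.933, 0.001], [0.003, 0.0, -1.0]]
force: [2.5, 4.8, 5.4]
opening: 0.222
grasp_force: 30.0
```

Scaled: 0.0065 m / 0.8 = 0.0081, 0.0043 m / 0.8 = 0.0054.

Request:
{"name": "play_rows", "arguments": {
  "motion": [
    [[0.001,0.0028,0,0,0,0],[0.002,0.0054,0,0,0,0],[0.0029,0.0081,0,0,0,0]]
  ]
}}

```text
time_s: 13.78
position: [0.5991, 0.139, 0.069]
tcp_rot: [[0.933, 0.361, 0.003], [0.361, -0.933, 0.001], [0.003, 0.0, -1.0]]
force: [2.9, 4.3, 4.8]
opening: 0.219
grasp_force: 30.0
```

Request:
{"name": "play_rows", "arguments": {
  "motion": [
    [[0.0008,0.0028,0,0,0,0],[0.0015,0.0056,0,0,0,0],[0.0021,0.0084,0,0,0,0]]
  ]
}}

```text
time_s: 14.03
position: [0.6033, 0.1332, 0.069]
tcp_rot: [[0.933, 0.361, 0.003], [0.361, -0.933, 0.0], [0.003, 0.001, -1.0]]
force: [3.6, 3.7, 4.3]
opening: 0.217
grasp_force: 30.0
```

Request:
{"name": "play_rows", "arguments": {
  "motion": [
    [[0.0005,0.0029,0,0,0,0],[0.001,0.0056,0,0,0,0],[0.0014,0.0085,0,0,0,0]]
  ]
}}

```text
time_s: 14.28
position: [0.6068, 0.1271, 0.069]
tcp_rot: [[0.932, 0.361, 0.003], [0.361, -0.932, 0.0], [0.003, 0.001, -1.0]]
force: [3.9, 3.8, 5.2]
opening: 0.218
grasp_force: 30.0
```

```bash
python3 -c "
from arc import *
arc([.5355,.0896],.0795,-331.8,-5,18,3,R0)"
```

```text
-336.8 [[0.0002, 0.0023], [0.0004, 0.0046], [0.0005, 0.0069]]
-341.8 [[0.0, 0.0023], [0.0, 0.0046], [-0.0001, 0.0069]]
-346.8 [[-0.0002, 0.0023], [-0.0004, 0.0046], [-0.0007, 0.0069]]
-351.8 [[-0.0004, 0.0023], [-0.0008, 0.0046], [-0.0013, 0.0068]]
-356.8 [[-0.0006, 0.0022], [-0.0012, 0.0045], [-0.0018, 0.0067]]
-361.8 [[-0.0007, 0.0022], [-0.0016, 0.0044], [-0.0024, 0.0065]]
-366.8 [[-0.0009, 0.0021], [-0.0019, 0.0042], [-0.003, 0.0063]]
-371.8 [[-0.0011, 0.002], [-0.0023, 0.004], [-0.0035, 0.006]]
-376.8 [[-0.0013, 0.0019], [-0.0026, 0.0038], [-0.004, 0.0056]]
-381.8 [[-0.0014, 0.0018], [-0.0029, 0.0036], [-0.0045, 0.0053]]
-386.8 [[-0.0016, 0.0017], [-0.0032, 0.0033], [-0.0049, 0.0049]]
-391.8 [[-0.0017, 0.0015], [-0.0035, 0.003], [-0.0053, 0.0044]]
-396.8 [[-0.0019, 0.0014], [-0.0038, 0.0027], [-0.0057, 0.0039]]
-401.8 [[-0.002, 0.0012], [-0.004, 0.0023], [-0.006, 0.0034]]
-406.8 [[-0.0021, 0.001], [-0.0042, 0.002], [-0.0063, 0.0029]]
-411.8 [[-0.0022, 0.0008], [-0.0043, 0.0016], [-0.0065, 0.0023]]
-416.8 [[-0.0022, 0.0006], [-0.0045, 0.0012], [-0.0067, 0.0017]]
-421.8 [[-0.0023, 0.0004], [-0.0045, 0.0008], [-0.0068, 0.0011]]
```

Scaled: 0.0069 m / 0.8 = 0.0086, 0.0023 m / 0.8 = 0.0029.

Request:
{"name": "play_rows", "arguments": {
  "motion": [
    [[0.0003,0.0029,0,0,0,0],[0.0005,0.0058,0,0,0,0],[0.0006,0.0086,0,0,0,0]]
  ]
}}

```text
time_s: 14.53
position: [0.6091, 0.1221, 0.069]
tcp_rot: [[0.933, 0.36, 0.002], [0.36, -0.933, 0.003], [0.003, -0.002, -1.0]]
force: [1.4, 10.0, 6.3]
opening: 0.22
grasp_force: 30.0
```

Scaled: 0.0069 m / 0.8 = 0.0086, 0.0046 m / 0.8 = 0.0058.

Request:
{"name": "play_rows", "arguments": {
  "motion": [
    [[0,0.0029,0,0,0,0],[0,0.0058,0,0,0,0],[-0.0001,0.0086,0,0,0,0]]
  ]
}}

```text
time_s: 14.78
position: [0.6109, 0.1177, 0.069]
tcp_rot: [[0.933, 0.359, 0.001], [0.359, -0.933, 0.006], [0.003, -0.005, -1.0]]
force: [2.1, 15.2, 5.9]
opening: 0.221
grasp_force: 30.0
```

Scaled: 0.0069 m / 0.8 = 0.0086, 0.0046 m / 0.8 = 0.0058.

Request:
{"name": "play_rows", "arguments": {
  "motion": [
    [[-0.0003,0.0029,0,0,0,0],[-0.0005,0.0058,0,0,0,0],[-0.0009,0.0086,0,0,0,0]]
  ]
}}

```text
time_s: 15.03
position: [0.613, 0.1114, 0.069]
tcp_rot: [[0.933, 0.36, 0.002], [0.36, -0.933, 0.006], [0.004, -0.005, -1.0]]
force: [2.8, 13.2, 4.7]
opening: 0.218
grasp_force: 30.0
```

Scaled: 0.0068 m / 0.8 = 0.0085, 0.0046 m / 0.8 = 0.0058.

Request:
{"name": "play_rows", "arguments": {
  "motion": [
    [[-0.0005,0.0029,0,0,0,0],[-0.001,0.0058,0,0,0,0],[-0.0016,0.0085,0,0,0,0]]
  ]
}}

```text
time_s: 15.28
position: [0.6149, 0.1026, 0.069]
tcp_rot: [[0.933, 0.361, 0.003], [0.361, -0.933, 0.002], [0.004, -0.001, -1.0]]
force: [3.8, 5.4, 4.3]
opening: 0.221
grasp_force: 30.0
```

Scaled: 0.0067 m / 0.8 = 0.0084, 0.0045 m / 0.8 = 0.0056.

Request:
{"name": "play_rows", "arguments": {
  "motion": [
    [[-0.0008,0.0028,0,0,0,0],[-0.0015,0.0056,0,0,0,0],[-0.0023,0.0084,0,0,0,0]]
  ]
}}

```text
time_s: 15.53
position: [0.6159, 0.0936, 0.069]
tcp_rot: [[0.932, 0.362, 0.003], [0.362, -0.932, -0.001], [0.003, 0.002, -1.0]]
force: [3.9, 1.4, 5.3]
opening: 0.214
grasp_force: 30.0
```

Scaled: 0.0065 m / 0.8 = 0.0081, 0.0044 m / 0.8 = 0.0055.

Request:
{"name": "play_rows", "arguments": {
  "motion": [
    [[-0.0009,0.0028,0,0,0,0],[-0.002,0.0055,0,0,0,0],[-0.003,0.0081,0,0,0,0]]
  ]
}}

```text
time_s: 15.78
position: [0.6159, 0.0862, 0.069]
tcp_rot: [[0.932, 0.361, 0.003], [0.361, -0.932, -0.001], [0.002, 0.002, -1.0]]
force: [4.2, 1.2, 5.8]
opening: 0.217
grasp_force: 30.0
```

```bash
python3 -c "
from arc import *
arc([.536,.0899],.0797,-2,2.5,15,2,R0)"
```

```text
0.5 [[0.0007, -0.0016], [0.0013, -0.0032]]
3.0 [[0.0006, -0.0016], [0.0012, -0.0033]]
5.5 [[0.0005, -0.0017], [0.001, -0.0033]]
8.0 [[0.0005, -0.0017], [0.0009, -0.0034]]
10.5 [[0.0004, -0.0017], [0.0007, -0.0034]]
13.0 [[0.0003, -0.0017], [0.0006, -0.0034]]
15.5 [[0.0002, -0.0017], [0.0004, -0.0035]]
18.0 [[0.0002, -0.0017], [0.0003, -0.0035]]
20.5 [[0.0001, -0.0017], [0.0001, -0.0035]]
23.0 [[0.0, -0.0017], [-0.0, -0.0035]]
25.5 [[-0.0001, -0.0017], [-0.0002, -0.0035]]
28.0 [[-0.0002, -0.0017], [-0.0003, -0.0035]]
30.5 [[-0.0002, -0.0017], [-0.0005, -0.0034]]
33.0 [[-0.0003, -0.0017], [-0.0006, -0.0034]]
35.5 [[-0.0004, -0.0017], [-0.0008, -0.0034]]
```

Scaled: -0.0032 m / 0.8 = -0.004, -0.0016 m / 0.8 = -0.002.

Request:
{"name": "play_rows", "arguments": {
  "motion": [
    [[0.0009,-0.002,0,0,0,0],[0.0016,-0.004,0,0,0,0]]
  ]
}}

```text
time_s: 15.95
position: [0.616, 0.0887, 0.069]
tcp_rot: [[0.932, 0.361, 0.003], [0.361, -0.932, -0.002], [0.002, 0.003, -1.0]]
force: [4.8, -0.8, 5.9]
opening: 0.221
grasp_force: 30.0
```

Scaled: -0.0033 m / 0.8 = -0.0041, -0.0016 m / 0.8 = -0.002.

Request:
{"name": "play_rows", "arguments": {
  "motion": [
    [[0.0008,-0.002,0,0,0,0],[0.0015,-0.0041,0,0,0,0]]
  ]
}}

```text
time_s: 16.12
position: [0.6159, 0.0924, 0.069]
tcp_rot: [[0.932, 0.362, 0.003], [0.362, -0.932, -0.002], [0.002, 0.003, -1.0]]
force: [4.3, -1.2, 4.8]
opening: 0.223
grasp_force: 30.0
```

Scaled: -0.0033 m / 0.8 = -0.0041, -0.0017 m / 0.8 = -0.0021.

Request:
{"name": "play_rows", "arguments": {
  "motion": [
    [[0.0006,-0.0021,0,0,0,0],[0.0013,-0.0041,0,0,0,0]]
  ]
}}

```text
time_s: 16.28
position: [0.6157, 0.096, 0.069]
tcp_rot: [[0.932, 0.362, 0.003], [0.362, -0.932, -0.002], [0.002, 0.003, -1.0]]
force: [5.3, -2.3, 5.5]
opening: 0.221
grasp_force: 30.0
```

Scaled: -0.0034 m / 0.8 = -0.0043, -0.0017 m / 0.8 = -0.0021.

Request:
{"name": "play_rows", "arguments": {
  "motion": [
    [[0.0006,-0.0021,0,0,0,0],[0.0011,-0.0043,0,0,0,0]]
  ]
}}

```text
time_s: 16.45
position: [0.6156, 0.0982, 0.069]
tcp_rot: [[0.932, 0.363, 0.003], [0.363, -0.932, -0.005], [0.001, 0.005, -1.0]]
force: [4.2, -7.8, 4.9]
opening: 0.219
grasp_force: 30.0
```

Scaled: -0.0034 m / 0.8 = -0.0043, -0.0017 m / 0.8 = -0.0021.

Request:
{"name": "play_rows", "arguments": {
  "motion": [
    [[0.0005,-0.0021,0,0,0,0],[0.0009,-0.0043,0,0,0,0]]
  ]
}}

```text
time_s: 16.62
position: [0.6153, 0.1005, 0.069]
tcp_rot: [[0.932, 0.363, 0.004], [0.363, -0.932, -0.006], [0.001, 0.007, -1.0]]
force: [5.3, -11.5, 4.3]
opening: 0.217
grasp_force: 30.0
```

Scaled: -0.0034 m / 0.8 = -0.0043, -0.0017 m / 0.8 = -0.0021.

Request:
{"name": "play_rows", "arguments": {
  "motion": [
    [[0.0004,-0.0021,0,0,0,0],[0.0008,-0.0043,0,0,0,0]]
  ]
}}

```text
time_s: 16.78
position: [0.6149, 0.1031, 0.069]
tcp_rot: [[0.932, 0.363, 0.004], [0.363, -0.932, -0.007], [0.001, 0.008, -1.0]]
force: [5.7, -12.3, 4.2]
opening: 0.22
grasp_force: 30.0
```

Scaled: -0.0035 m / 0.8 = -0.0044, -0.0017 m / 0.8 = -0.0021.

Request:
{"name": "play_rows", "arguments": {
  "motion": [
    [[0.0003,-0.0021,0,0,0,0],[0.0005,-0.0044,0,0,0,0]]
  ]
}}

```text
time_s: 16.95
position: [0.6143, 0.1062, 0.069]
tcp_rot: [[0.932, 0.363, 0.005], [0.363, -0.932, -0.007], [0.002, 0.009, -1.0]]
force: [5.6, -12.4, 2.8]
opening: 0.22
grasp_force: 30.0
```

Scaled: -0.0035 m / 0.8 = -0.0044, -0.0017 m / 0.8 = -0.0021.

Request:
{"name": "play_rows", "arguments": {
  "motion": [
    [[0.0003,-0.0021,0,0,0,0],[0.0004,-0.0044,0,0,0,0]]
  ]
}}

```text
time_s: 17.12
position: [0.6135, 0.1099, 0.0691]
tcp_rot: [[0.932, 0.363, 0.005], [0.363, -0.932, -0.007], [0.002, 0.008, -1.0]]
force: [6.6, -10.9, 3.7]
opening: 0.217
grasp_force: 30.0
```

Scaled: -0.0035 m / 0.8 = -0.0044, -0.0017 m / 0.8 = -0.0021.

Request:
{"name": "play_rows", "arguments": {
  "motion": [
    [[0.0001,-0.0021,0,0,0,0],[0.0001,-0.0044,0,0,0,0]]
  ]
}}

```text
time_s: 17.28
position: [0.6123, 0.1141, 0.069]
tcp_rot: [[0.932, 0.362, 0.005], [0.362, -0.932, -0.005], [0.003, 0.007, -1.0]]
force: [6.0, -6.7, 4.5]
opening: 0.219
grasp_force: 30.0
```

Scaled: -0.0035 m / 0.8 = -0.0044, -0.0017 m / 0.8 = -0.0021.

Request:
{"name": "play_rows", "arguments": {
  "motion": [
    [[0,-0.0021,0,0,0,0],[0,-0.0044,0,0,0,0]]
  ]
}}

```text
time_s: 17.45
position: [0.6106, 0.1187, 0.069]
tcp_rot: [[0.932, 0.362, 0.005], [0.362, -0.932, -0.003], [0.003, 0.004, -1.0]]
force: [5.5, -3.0, 5.1]
opening: 0.222
grasp_force: 30.0
```

Scaled: -0.0035 m / 0.8 = -0.0044, -0.0017 m / 0.8 = -0.0021.

Request:
{"name": "play_rows", "arguments": {
  "motion": [
    [[-0.0001,-0.0021,0,0,0,0],[-0.0003,-0.0044,0,0,0,0]]
  ]
}}

```text
time_s: 17.62
position: [0.6088, 0.1231, 0.069]
tcp_rot: [[0.933, 0.361, 0.004], [0.361, -0.933, -0.001], [0.003, 0.003, -1.0]]
force: [5.4, 0.1, 5.2]
opening: 0.216
grasp_force: 30.0
```

Scaled: -0.0035 m / 0.8 = -0.0044, -0.0017 m / 0.8 = -0.0021.

Request:
{"name": "play_rows", "arguments": {
  "motion": [
    [[-0.0003,-0.0021,0,0,0,0],[-0.0004,-0.0044,0,0,0,0]]
  ]
}}

```text
time_s: 17.78
position: [0.6069, 0.1269, 0.069]
tcp_rot: [[0.933, 0.361, 0.003], [0.361, -0.933, -0.0], [0.003, 0.002, -1.0]]
force: [5.6, 2.1, 4.6]
opening: 0.218
grasp_force: 30.0
```

Scaled: -0.0034 m / 0.8 = -0.0043, -0.0017 m / 0.8 = -0.0021.

Request:
{"name": "play_rows", "arguments": {
  "motion": [
    [[-0.0003,-0.0021,0,0,0,0],[-0.0006,-0.0043,0,0,0,0]]
  ]
}}

```text
time_s: 17.95
position: [0.6051, 0.1301, 0.069]
tcp_rot: [[0.933, 0.361, 0.003], [0.361, -0.933, -0.0], [0.003, 0.001, -1.0]]
force: [5.1, 0.5, 5.2]
opening: 0.222
grasp_force: 30.0
```

Scaled: -0.0034 m / 0.8 = -0.0043, -0.0017 m / 0.8 = -0.0021.

Request:
{"name": "play_rows", "arguments": {
  "motion": [
    [[-0.0004,-0.0021,0,0,0,0],[-0.0008,-0.0043,0,0,0,0]]
  ]
}}

```text
time_s: 18.12
position: [0.6032, 0.1332, 0.069]
tcp_rot: [[0.932, 0.361, 0.003], [0.361, -0.932, -0.0], [0.003, 0.001, -1.0]]
force: [5.2, 1.0, 4.6]
opening: 0.217
grasp_force: 30.0
```

Tangential drag was about 12–13 N on both passes. On the clockwise pass it came in at about 27° and let go at about 5°. Counter-clockwise it came in at about 4° and let go at about 24°. The middle is therefore at about 15° world knob angle, and I'll go there.

Scaled: 0.0245 m / 0.8 = 0.0306, 0.0017 m / 0.8 = 0.0021.

Request:
{"name": "play_rows", "arguments": {
  "motion": [
    [[0.001,0.005,0,0,0,0],[0.0016,0.01,0,0,0,0],[0.002,0.015,0,0,0,0],[0.0021,0.02,0,0,0,0],[0.002,0.025,0,0,0,0],[0.0016,0.0306,0,0,0,0],[0.0016,0.0306,0,0,0,0],[0.0016,0.0306,0,0,0,0]]
  ]
}}

```text
time_s: 18.78
position: [0.6128, 0.112, 0.069]
tcp_rot: [[0.932, 0.361, 0.002], [0.361, -0.932, 0.001], [0.003, -0.0, -1.0]]
force: [3.2, 3.6, 4.7]
opening: 0.22
grasp_force: 30.0
```

Request:
{"name": "play_rows", "arguments": {
  "motion": [
    [[0,0,0,0,0,0],[0,0,0,0,0,0],[0,0,0,0,0,0]]
  ]
}}

```text
time_s: 19.03
position: [0.613, 0.1117, 0.069]
tcp_rot: [[0.933, 0.361, 0.003], [0.361, -0.933, 0.001], [0.003, -0.0, -1.0]]
force: [5.3, 4.3, 4.9]
opening: 0.217
grasp_force: 30.0
```

Request:
{"name": "play_rows", "arguments": {
  "motion": [
    [[0,0,0,0,0,0],[0,0,0,0,0,0],[0,0,0,0,0,0],[0,0,0,0,0,0]]
  ],
  "fingers": 0.055
}}

```text
time_s: 19.37
position: [0.6096, 0.1106, 0.0672]
tcp_rot: [[0.932, 0.361, -0.005], [0.361, -0.932, -0.001], [-0.005, -0.001, -1.0]]
force: [-0.7, 0.2, -1.0]
opening: 0.442
grasp_force: 0.0
```

Scaled: -0.11 m / 0.8 = -0.1375, -0.09 m / 0.8 = -0.1125.

Request:
{"name": "play_rows", "arguments": {
  "motion": [
    [[0,0,-0.0125,0,0,0],[0,0,-0.0375,0,0,0],[0,0,-0.075,0,0,0],[0,0,-0.1125,0,0,0],[0,0,-0.1375,0,0,0],[0,0,-0.1375,0,0,0]]
  ]
}}

```text
time_s: 19.87
position: [0.6146, 0.111, 0.184]
tcp_rot: [[0.932, 0.362, 0.009], [0.362, -0.932, -0.0], [0.009, 0.004, -1.0]]
force: [0.5, -0.3, -0.2]
opening: 0.63
grasp_force: 0.0
```

```bash
python3 - <<'E'
from h import *
s=bot.read_state(); print(s['time_s'],s['position'],s['force'])
d=snap('wrist','w2.png')
for a in(12,15.8,20): print(a,proj(d,[.536+.08*np.cos(np.radians(a)),.0899+.08*np.sin(np.radians(a)),.084]))
print([(np.round(r['at'],3).tolist(),round(r['confidence'],2)) for r in finder.recognise('wrist','knob_grip')][:3])
E
```

```text
19.8667 [0.61458229 0.11101817 0.18404515] [ 0.4862934  -0.26268421 -0.16377668]
12 [326.17742967 212.80457929]
15.8 [320.46123117 212.12453753]
20 [314.09586771 211.7912785 ]
[([0.621, 0.111, 0.086], 0.97)]
```

View pics/w2.png

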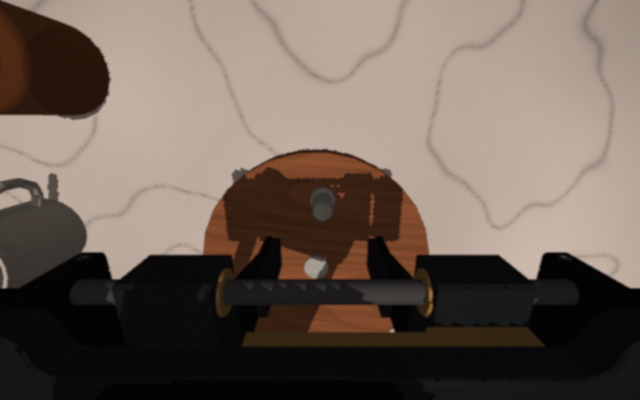

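The knob top is at about (322,211), which fits 15°, so the tray stayed put. Now I'll move over to the stopper.

Scaled: 0.26 m / 0.8 = 0.325, 0.235 m / 0.8 = 0.2938.

Request:
{"name": "play_rows", "arguments": {
  "motion": [
    [[-0.015,0.0375,0,0,0,0],[-0.0313,0.0813,0,0,0,0],[-0.0475,0.125,0,0,0,0],[-0.0638,0.1688,0,0,0,0],[-0.08,0.2125,0,0,0,0],[-0.0963,0.2563,0,0,0,0],[-0.1125,0.2938,0,0,0,0],[-0.1275,0.325,0,0,0,0]]
  ]
}}

```text
time_s: 20.63
position: [0.6092, -0.1705, 0.1765]
tcp_rot: [[0.933, 0.36, -0.004], [0.36, -0.933, 0.001], [-0.003, -0.002, -1.0]]
force: [1.1, -1.3, -0.1]
opening: 0.633
grasp_force: 0.0
```

Scaled: 0.102 m / 0.8 = 0.1275, 0.092 m / 0.8 = 0.115.

Request:
{"name": "play_rows", "arguments": {
  "motion": [
    [[-0.0125,0.0313,0,0,0,0],[-0.025,0.0625,0,0,0,0],[-0.0375,0.0938,0,0,0,0],[-0.045,0.115,0,0,0,0],[-0.05,0.1275,0,0,0,0],[-0.05,0.1275,0,0,0,0],[-0.05,0.1275,0,0,0,0]]
  ]
}}

```text
time_s: 21.22
position: [0.6097, -0.277, 0.1776]
tcp_rot: [[0.933, 0.361, -0.002], [0.361, -0.933, 0.002], [-0.001, -0.002, -1.0]]
force: [-0.6, -0.6, -0.7]
opening: 0.634
grasp_force: 0.0
```

```bash
python3 - <<'E'
from d import *
s=bot.read_state(); print(s['time_s'],s['position'],np.round(s['tcp_rot'],3))
d=snap('wrist','w3.png')
for n in ['stopper','shaker']: print(n,[(np.round(r['at'],3).tolist(),round(r['confidence'],2)) for r in finder.recognise('wrist',n)][:3])
for r in finder.outline_of('wrist','stopper'):
    q=np.argwhere(r['pixels'])[:,::-1]; print(q.min(0),q.max(0),q.mean(0),ray(d,*q.mean(0),.031))
for z in(0,.062): print(proj(d,[.613,-.28,z]))
E
```

```text
21.2167 [ 0.60972182 -0.27702343  0.17763498] [[ 0.933  0.361 -0.002]
 [ 0.361 -0.933  0.002]
 [-0.001 -0.002 -1.   ]]
stopper [([0.621, -0.28, 0.053], 0.76), ([0.546, -0.266, 0.036], 0.7), ([0.498, -0.073, 0.032], 0.17)]
shaker [([0.458, -0.277, 0.052], 0.66), ([0.495, -0.073, 0.032], 0.61)]
[312 170] [343 209] [327.65310493 188.49464668] [ 0.61911636 -0.27905782  0.031     ]
[280 226] [309 271] [292.76122254 246.94364852] [ 0.5406598  -0.26700859  0.031     ]
[326.19516291 186.78607875]
[326.63631593 202.66637542]
```

View pics/w3.png

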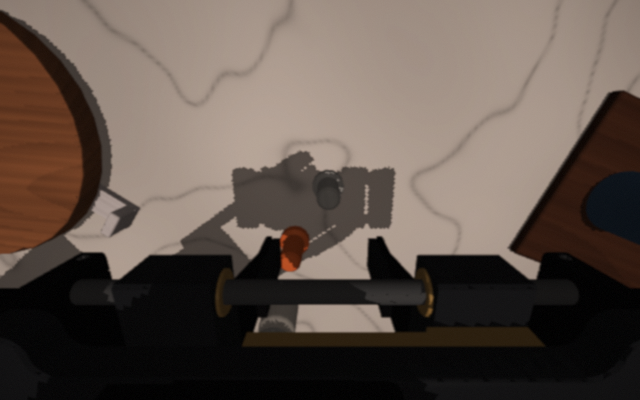

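The steel stopper is the grey one at about (327,190). The orange one at (293,248) sits clear of the fingers' path. I'll go down, grip and lift.

Scaled: 0.135 m / 0.8 = 0.1688, 0.125 m / 0.8 = 0.1563.

Request:
{"name": "play_rows", "arguments": {
  "motion": [
    [[0.0063,0.0063,0.025,0,0,0],[0.0063,0.0063,0.0625,0,0,0],[0.0063,0.0063,0.1,0,0,0],[0.0063,0.0063,0.1313,0,0,0],[0.0063,0.0063,0.1563,0,0,0],[0.0063,0.0063,0.1688,0,0,0],[0.0063,0.0063,0.1688,0,0,0],[0.0063,0.0063,0.1688,0,0,0]]
  ]
}}

```text
time_s: 22.08
position: [0.6171, -0.2801, 0.0437]
tcp_rot: [[0.932, 0.362, -0.0], [0.362, -0.932, 0.0], [0.0, -0.0, -1.0]]
force: [0.9, 1.3, 0.6]
opening: 0.632
grasp_force: 0.0
```

Request:
{"name": "play_rows", "arguments": {
  "motion": [
    [[0,0,0,0,0,0],[0,0,0,0,0,0],[0,0,0,0,0,0],[0,0,0,0,0,0],[0,0,0,0,0,0],[0,0,0,0,0,0],[0,0,0,0,0,0]]
  ],
  "fingers": 0.0
}}

```text
time_s: 22.67
position: [0.6167, -0.2804, 0.044]
tcp_rot: [[0.932, 0.361, -0.0], [0.361, -0.932, 0.0], [0.0, -0.0, -1.0]]
force: [-0.7, 1.2, 3.3]
opening: 0.269
grasp_force: 29.9
```

Scaled: -0.12 m / 0.8 = -0.15, -0.11 m / 0.8 = -0.1375.

Request:
{"name": "play_rows", "arguments": {
  "motion": [
    [[0,0,-0.0125,0,0,0],[0,0,-0.0375,0,0,0],[0,0,-0.075,0,0,0],[0,0,-0.1125,0,0,0],[0,0,-0.1375,0,0,0],[0,0,-0.15,0,0,0]]
  ]
}}

```text
time_s: 23.17
position: [0.6183, -0.2818, 0.1676]
tcp_rot: [[0.932, 0.361, 0.005], [0.361, -0.932, -0.004], [0.004, 0.005, -1.0]]
force: [1.0, -0.8, -1.3]
opening: 0.268
grasp_force: 29.9
```

Scaled: -0.22 m / 0.8 = -0.275, -0.19 m / 0.8 = -0.2375.

Request:
{"name": "play_rows", "arguments": {
  "motion": [
    [[0,-0.0188,0,0,0,0],[0,-0.05,0,0,0,0],[0,-0.0875,0,0,0,0],[-0.0013,-0.125,0,0,0,0],[-0.0025,-0.1625,0,0,0,0],[-0.0038,-0.2,0,0,0,0],[-0.0038,-0.2375,0,0,0,0],[-0.0038,-0.275,0,0,0,0]]
  ]
}}

```text
time_s: 23.83
position: [0.5331, -0.0753, 0.1631]
tcp_rot: [[0.933, 0.361, -0.001], [0.361, -0.933, 0.0], [-0.001, -0.001, -1.0]]
force: [0.6, 0.9, -1.1]
opening: 0.268
grasp_force: 29.9
```

Scaled: -0.069 m / 0.8 = -0.0863, -0.068 m / 0.8 = -0.085.

Request:
{"name": "play_rows", "arguments": {
  "motion": [
    [[0,-0.0313,0,0,0,0],[0,-0.0563,0,0,0,0],[0,-0.075,0,0,0,0],[0,-0.085,0,0,0,0],[0,-0.0863,0,0,0,0],[0,-0.0863,0,0,0,0],[0,-0.0863,0,0,0,0]]
  ]
}}

```text
time_s: 24.42
position: [0.5105, -0.0132, 0.1636]
tcp_rot: [[0.933, 0.361, 0.001], [0.361, -0.933, -0.001], [0.001, 0.001, -1.0]]
force: [0.5, 0.7, -0.1]
opening: 0.271
grasp_force: 29.9
```

```bash
python3 - <<'E'
from d import *
s=bot.read_state(); print(s['time_s'],s['position'],np.round(s['tcp_rot'],3),s['force'])
d=snap('side','s4.png'); im=d['frame']
p=np.array(s['position']); g=[.5098,-.0118,.042]
print('tcp',proj(d,p),'top if centred',proj(d,p+[0,0,.018]),'bottom',proj(d,p-[0,0,.044]),'glide',proj(d,g))
print('shift',shift([.5098,-.0118,.087]))
for r in finder.outline_of('side','stopper'):
    q=np.argwhere(r['pixels'])[:,::-1]; print(r['confidence'],q.min(0),q.max(0),q.mean(0))
c=proj(d,p-[0,0,.05]).astype(int)
cv2.imwrite('pics/s4c.png',cv2.resize(cv2.cvtColor(im[c[1]-70:c[1]+70,c[0]-90:c[0]+90],cv2.COLOR_RGB2BGR),None,fx=4,fy=4,interpolation=cv2.INTER_CUBIC)); print(c-[90,70])
E
```

```text
24.4167 [ 0.51047235 -0.0132182   0.16362208] [[ 0.933  0.361  0.001]
 [ 0.361 -0.933 -0.001]
 [ 0.001  0.001 -1.   ]] [ 0.50015159  0.73737794 -0.05954199]
tcp [299.83727317 194.81885837] top if centred [299.39589962 188.19126334] bottom [300.85296838 210.07037643] glide [302.00406303 233.66905932]
shift [-0.00012092 -0.00176652  0.07662107]
0.62 [340 333] [358 361] [349.08980583 347.69174757]
0.61 [248 174] [356 270] [298.97197452 219.50937216]
0.47 [291 195] [307 217] [297.6039604  208.26237624]
[210 142]
```

View pics/s4c.png

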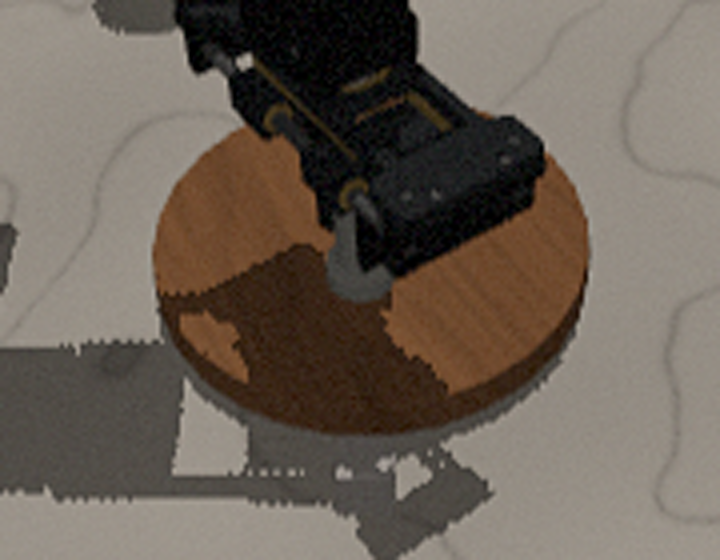

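The crop shows the stopper held upright in the jaws, with its foot at about (300,213) as predicted. I'll lower it gently.

Scaled: 0.073 m / 0.8 = 0.0913, 0.072 m / 0.8 = 0.09.

Request:
{"name": "play_rows", "arguments": {
  "motion": [
    [[0,-0.0025,0.0188,0,0,0],[0,-0.0025,0.0375,0,0,0],[0,-0.0025,0.0563,0,0,0],[0,-0.0025,0.075,0,0,0],[0,-0.0025,0.085,0,0,0],[0,-0.0025,0.09,0,0,0],[0,-0.0025,0.0913,0,0,0],[0,-0.0025,0.0913,0,0,0]]
  ]
}}

```text
time_s: 25.18
position: [0.5091, -0.0107, 0.0906]
tcp_rot: [[0.933, 0.361, 0.0], [0.361, -0.933, -0.0], [0.0, 0.0, -1.0]]
force: [-0.3, 0.5, -1.6]
opening: 0.267
grasp_force: 29.9
```

Scaled: 0.003 m / 0.8 = 0.0038, 0.002 m / 0.8 = 0.0025.

Request:
{"name": "play_rows", "arguments": {
  "motion": [
    [[0,0,0.0013,0,0,0],[0,0,0.0025,0,0,0],[0,0,0.0038,0,0,0],[0,0,0.0038,0,0,0],[0,0,0.0038,0,0,0]]
  ]
}}

```text
time_s: 25.6
position: [0.5089, -0.0103, 0.0878]
tcp_rot: [[0.932, 0.362, 0.0], [0.362, -0.932, -0.0], [0.0, 0.0, -1.0]]
force: [0.0, 0.2, -1.1]
opening: 0.268
grasp_force: 29.9
```

Scaled: 0.0015 m / 0.8 = 0.0019, 0.001 m / 0.8 = 0.0013.

Request:
{"name": "play_rows", "arguments": {
  "motion": [
    [[0,0.0013,0.0006,0,0,0],[0,0.0013,0.0013,0,0,0],[0,0.0013,0.0019,0,0,0],[0,0.0013,0.0019,0,0,0]]
  ]
}}

```text
time_s: 25.93
position: [0.5092, -0.0114, 0.086]
tcp_rot: [[0.932, 0.361, 0.0], [0.361, -0.932, -0.0], [0.0, 0.0, -1.0]]
force: [-0.3, 0.2, -0.5]
opening: 0.267
grasp_force: 29.9
```

Scaled: 0.0005 m / 0.8 = 0.0006.

Request:
{"name": "play_rows", "arguments": {
  "motion": [
    [[0,0,0.0006,0,0,0],[0,0,0.0006,0,0,0],[0,0,0.0006,0,0,0]]
  ]
}}

```text
time_s: 26.18
position: [0.5093, -0.0113, 0.0859]
tcp_rot: [[0.932, 0.361, 0.001], [0.361, -0.932, -0.0], [0.001, 0.0, -1.0]]
force: [0.0, -0.2, 2.8]
opening: 0.267
grasp_force: 29.9
```

Request:
{"name": "play_rows", "arguments": {
  "motion": [
    [[0,0,0,0,0,0],[0,0,0,0,0,0],[0,0,0,0,0,0],[0,0,0,0,0,0],[0,0,0,0,0,0],[0,0,0,0,0,0]]
  ],
  "fingers": 0.06
}}

```text
time_s: 26.68
position: [0.5091, -0.0113, 0.0854]
tcp_rot: [[0.932, 0.361, -0.0], [0.361, -0.932, 0.0], [-0.0, -0.0, -1.0]]
force: [0.2, 0.1, 0.2]
opening: 0.626
grasp_force: 0.0
```

Scaled: -0.13 m / 0.8 = -0.1625, -0.12 m / 0.8 = -0.15.

Request:
{"name": "play_rows", "arguments": {
  "motion": [
    [[0,0,-0.0063,0,0,0],[0,0,-0.0188,0,0,0],[0,0,-0.0438,0,0,0],[0,0,-0.075,0,0,0],[0,0,-0.1125,0,0,0],[0,0,-0.15,0,0,0],[0,0,-0.1625,0,0,0],[0,0,-0.1625,0,0,0]]
  ]
}}

```text
time_s: 27.35
position: [0.5113, -0.0117, 0.2196]
tcp_rot: [[0.932, 0.362, 0.008], [0.362, -0.932, -0.002], [0.007, 0.005, -1.0]]
force: [0.3, 0.2, 0.1]
opening: 0.694
grasp_force: 0.0
```

Scaled: 0.2 m / 0.8 = 0.25, 0.18 m / 0.8 = 0.225.

Request:
{"name": "play_rows", "arguments": {
  "motion": [
    [[0,0.0375,0,0,0,0],[0,0.075,0,0,0,0],[0,0.1125,0,0,0,0],[0,0.15,0,0,0,0],[0,0.1875,0,0,0,0],[0,0.225,0,0,0,0],[0,0.25,0,0,0,0],[0,0.25,0,0,0,0]]
  ]
}}

```text
time_s: 28.02
position: [0.5827, -0.2022, 0.2147]
tcp_rot: [[0.934, 0.358, 0.001], [0.358, -0.934, -0.002], [0.001, 0.002, -1.0]]
force: [-0.3, -0.1, 0.8]
opening: 0.69
grasp_force: 0.0
```

```bash
python3 - <<'E'
from d import *
g=np.array([.5098,-.0118,.042]); k=[.613,.1112,.084]
print(bot.read_state()['time_s'])
ims=[]
for c in('side','top'):
    d=snap(c); im=d['frame']
    print(c,'glide',proj(d,g),'top',proj(d,g+[0,0,.062]),'knob',proj(d,k),'tab',proj(d,[.494,-.072,.036]))
    for r in finder.outline_of(c,'stopper'):
        q=np.argwhere(r['pixels'])[:,::-1]; print(round(r['confidence'],2),q.min(0),q.max(0),q.mean(0),ray(d,*q.mean(0),.073))
    m=proj(d,[.536,.05,.05]).astype(int); print(m-[65,65])
    ims.append(cv2.resize(cv2.cvtColor(im[m[1]-65:m[1]+65,m[0]-65:m[0]+65],cv2.COLOR_RGB2BGR),(400,400),interpolation=cv2.INTER_CUBIC))
cv2.imwrite('pics/f.png',np.hstack(ims))
E
```

```text
28.0167
side glide [302.00406303 233.66905932] top [300.72019819 214.75493194] knob [331.71502854 174.37373114] tab [301.34476349 258.94062417]
0.58 [339 333] [358 362] [349.12418301 348.02614379] [ 0.52493717 -0.28858857  0.073     ]
0.54 [293 213] [309 240] [300.23867069 227.7734139 ] [ 0.50541822 -0.01999451  0.073     ]
[241 143]
top glide [348.82788129 213.69814886] top [350.54986684 212.78774346] knob [302.01222561 175.22305639] tab [370.93038339 218.98701058]
0.58 [344 208] [354 219] [348.90909091 213.67272727] [ 0.50875485 -0.00978179  0.073     ]
[260 139]
```

View pics/f.png

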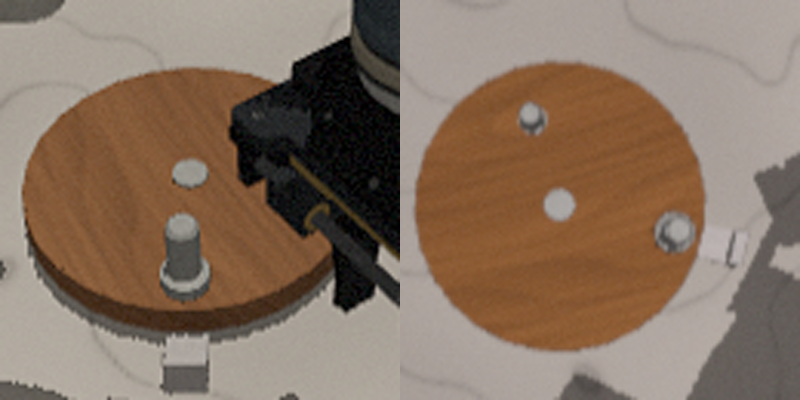

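The stopper stands upright in line with the hub and the tab, at top-camera px (349,214), which matches the computed glide point (348.8,213.7). The knob is still at about 15°. I'll hand it in.

```bash
python3 -c "
from rig import bot
print(bot.hand_in())"
```

```text
the job is handed in; nothing more can be done
None
```

I turned the tray so the middle of its rubbing place is on the glide (my estimate, to within about 1°), stood the steel stopper upright within about 2 mm of the point above it, and handed the job in at about 28 s; the hand-in reported no verdict.

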